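# Close the three storage pots with their own lids

## Robot

A 7-joint arm with a two-finger parallel gripper is mounted at the origin on a cart in front of the work surface, level with it; the furniture and walls round the work are solid. World frame = base frame: x ahead of the robot, y to its left, z up, the work surface at z = 0. Lengths are in m, angles in rad, forces in N, time in s.
With the tool pointing down it reaches from about 0.425 to 0.825 m from the base axis. Payload 3.6 kg.
Tool frame: the origin (TCP) lies midway between the tips of the shut fingers; the grasp point (between the pads) lies 19 mm behind it (env.grasp_offset is the distance from the TCP to the grasp point, in m); z points along the fingers, y is the line along which they close (so a half turn about z gives the same grasp; the last joint's range is limited). The gripper opens to 85 mm and grips with 20 to 120 N. Pads are 22 mm wide; open, the fingers measure 114 mm over their backs; the gripper's body (76 mm by 85 mm) begins 54 mm behind the grasp point. The pads swing forward as they close: fully open they stand 13 mm farther back than shut.
Start: joints at [-1.129, 0.615, -0.013, 1.423, 0.008, 1.103, -0.04], TCP at [0.293, 0.58, 0.193] pointing down, gripper open.
Joint ranges: [-3.12, 3.12], [-0.3, 2.06], [-1.34, 1.32], [0.26, 2.42], [-1.36, 4.5], [0.01, 1.98], [-2.84, 2.84]. Speed limits (rad/s): [2.79, 2.79, 3.14, 3.14, 3.14, 3.14, 3.14].

## Interface

Orientations are given as a unit quaternion [w, x, y, z].
In Python, from plant import env gives the robot as it stands.
- The arm moves only by the tool inch_along, called after ">>>" as name(argument=value, ...) on one line, values as JSON. Schema: {"type":"object","properties":{"plan":{"type":"array","items":{"type":"array","items":{"type":"array","items":{"type":"number"},"minItems":5,"maxItems":5},"minItems":1,"maxItems":12},"minItems":1,"maxItems":1},"clamp_n":{"type":"number"},"only":{"type":"string"},"quiet":{"type":"boolean"},"lines":{"type":"string"}},"required":["plan"],"additionalProperties":false}. plan is a list that holds a single list of rows (three levels of brackets), with 1 to 12 rows, each of 5 numbers: dx, dy, dz in shares of the most that a row can go, 1 being 62.5 mm, then a turn about the tool's z in units of 0.05 rad, then the finger opening in m; each row shifts and turns the commanded pose from where the row before left it, along the tool's axes as they then stand; what a row does not reach is not made up. A row lasts 1/8 s, in which the tool goes at most 0.0625 m and 0.188 rad, less where a joint would pass 70% of its speed; a pose out of reach is approached as far as the arm can. The fingers move at their own pace and stop on an object; clamp_n is the grip in N (left out, the last holds). Time passes only in rows, so rows that do not move let the fingers close. The tool returns the time, the measured TCP pose, the force, the opening and the grip force at its end. only (a regular expression) keeps the lines of the reply that match it, lines (a string "A,B") keeps lines A to B, and quiet returns only ok. Input that does not fit is refused with a message, and nothing moves.
- env.get_obs(): the state, without advancing time (a new reading comes with each control period).
- env.get_image(name): name is "side" or "top" or "wrist"; returns the picture (480x640x3 uint8, red, green, blue); there is no depth.
- env.get_calibration(name): a dict with "fov_y" (degrees; the focal length in pixels is half the picture's height over the tangent of half this angle, whatever the lens; pixels are square), "cx", "cy" (the principal point, pixels), "rvec" (rotation vector, rad) and "tvec" (3), from world to camera coordinates, as OpenCV has them. Camera axes: x right, y down, z forward; pixel columns grow to the right and rows downward; lengths in m; the calibration is good to about 2 mm. The wrist camera is an equidistant fisheye: a pixel r from the principal point sees the ray r / f radians off the axis. A picture is of the moment at which its call begins: read the wrist's pose just before it. get_calibration takes no time and is no camera call; for the wrist camera it gives the pose at the moment of the call.
- env.sign_off(): hands the job in; it is judged then, once.
The state is a dict: "time_s": time; "qpos": joint angles; "qvel": joint speeds; "effort": joint torques, N m; "tool_pos": TCP position; "tool_rot": TCP orientation; "ft_force": force on the tool from outside, world axes, zero at the start; "moment": the same for the moment, N m; "opening": finger opening in m; "grip_force": force on a finger pad.
Only numpy, scipy, OpenCV 4.12 (cv2) and the standard library are available. Lean on these libraries where they do the work, as an engineer would, in place of code of your own. Each camera call takes 0.05 s, during which the arm holds its last target. There are 200 camera calls.

## Task

Put the three wooden lids, now lying about on the worktop, on the three stoneware pots, each on the pot of its size so that it sits flat and fully seated in the mouth; set them down gently rather than dropping them. Leave the pots standing where they are and do not push the spice jar, lemon, jam jar or teaspoon about.

Things in the scene. Friction and masses are not known exactly. Their poses are not given: they have to be found in the camera images.
- small_lid: the small one of three round light-wood lids, lying knob up, up to 90 g. Origin: centre of the plug's underside, z up. Bevelled plug 38 mm across, 10 mm deep; disc 66 mm across, 10 to 18 mm above the origin; round knob 25 mm thick, 18 to 50 mm above it. Seated, the disc lies on the rim and the origin is 38 mm above the pot's
- small_pot: the small one of three open round pots of plain grey stoneware, standing loose on the worktop: 48 mm high, 62 mm across outside, mouth 52 mm across. Origin: centre of its underside, z up. (Wall cabinets hang over the back of the worktop, from x = 0.64 m and z = 0.50 m: keep wrist and forearm clear of them.)
- medium_lid: the medium one of three round light-wood lids, lying knob up, up to 90 g. Origin: centre of the plug's underside, z up. Bevelled plug 62 mm across, 10 mm deep; disc 90 mm across, 10 to 18 mm above the origin; round knob 25 mm thick, 18 to 50 mm above it. Seated, the disc lies on the rim and the origin is 48 mm above the pot's
- medium_pot: the medium one of three open round pots of plain grey stoneware, standing loose on the worktop: 58 mm high, 86 mm across outside, mouth 76 mm across. Origin: centre of its underside, z up. (Wall cabinets hang over the back of the worktop, from x = 0.64 m and z = 0.50 m: keep wrist and forearm clear of them.)
- large_lid: the large one of three round light-wood lids, lying knob up, up to 130 g. Origin: centre of the plug's underside, z up. Bevelled plug 86 mm across, 10 mm deep; disc 114 mm across, 10 to 18 mm above the origin; round knob 25 mm thick, 18 to 50 mm above it. Seated, the disc lies on the rim and the origin is 58 mm above the pot's
- large_pot: the large one of three open round pots of plain grey stoneware, standing loose on the worktop: 68 mm high, 110 mm across outside, mouth 100 mm across. Origin: centre of its underside, z up. (Wall cabinets hang over the back of the worktop, from x = 0.64 m and z = 0.50 m: keep wrist and forearm clear of them.)
- spice_jar: bystander: glass spice jar with a red cap, 45 mm across, 106 mm high; origin: centre of its underside, z up; leave it alone
- lemon: bystander: loose yellow lemon, 83 x 58 x 58 mm, long along its x axis; origin: centre of its underside; leave it alone
- jam_jar: bystander: glass jam jar with a metal cap, 62 mm across, 99 mm high; origin: centre of its underside, z up; leave it alone
- teaspoon: bystander: steel teaspoon lying flat, 139 mm along its x axis, 30 x 10 mm; origin: its middle, underside; leave it alone
Things that resemble listed ones, but are neither listed nor needed, are in the scene too. Leave any green look-alike of the small_pot alone. What is shaped like the small_lid but blue is not meant.

How it is judged:
At the end, for the whole second after the job is handed in: Small lid on small pot, medium on medium, large on large: centre within 10 mm of the pot's, height within 4 mm of fully seated, tilted less than 0.08 rad; the pots upright (0.05 rad), less than 40 mm from where they stood at the start, all at rest (under 0.02 m/s) (horizontal distance between small_lid and small_pot below 0.01 m and z of small_lid in the frame of small_pot between 0.034 and 0.042 m and angle between each of small_lid, medium_lid, large_lid's own z axis and vertical below 0.08 rad and angle between each of small_pot, medium_pot, large_pot's own z axis and vertical below 0.05 rad and distance of each of small_pot, medium_pot, large_pot from where it was at the start of the episode below 0.04 m and linear speed of each of small_lid, small_pot, medium_lid, medium_pot, large_lid, large_pot below 0.02 m/s and horizontal distance between medium_lid and medium_pot below 0.01 m and z of medium_lid in the frame of medium_pot between 0.044 and 0.052 m and horizontal distance between large_lid and large_pot below 0.01 m and z of large_lid in the frame of large_pot between 0.054 and 0.062 m); the robot touches nothing.
It fails at once if a lid is let fall on its pot (over 0.6 m/s in the last centimetre) ((horizontal distance between small_lid and small_pot below 0.02 m and z of small_lid in the frame of small_pot below 0.048 m and linear speed of small_lid above 0.6 m/s) or (horizontal distance between medium_lid and medium_pot below 0.02 m and z of medium_lid in the frame of medium_pot below 0.058 m and linear speed of medium_lid above 0.6 m/s) or (horizontal distance between large_lid and large_pot below 0.02 m and z of large_lid in the frame of large_pot below 0.068 m and linear speed of large_lid above 0.6 m/s)).
It fails at once if the spice jar, lemon, jam jar or teaspoon is shifted more than 30 mm (distance of any of spice_jar, lemon, jam_jar, teaspoon from where it was at the start of the episode above 0.03 m).
It also fails if it takes over 86 s, if anything falls off the work surface, if the arm or the gripper's body presses on something with over 40 N, if the wrist force passes 120 N, or if a joint passes its speed limit or range.

## Working session

There is one attempt and no reset: what is moved stays moved. The work goes in short steps, Python scripts to look and compute and a tool call to move; the robot and the scene stay as the last step left them, time stands still between calls to the robot, and variables do not carry over. Pictures are saved under pics/ and viewed, at most 14 in all, crops included, and the job is handed in when it is done.

```bash
mkdir -p pics; ls; cat > h.py <<'E'
import numpy as np, cv2
from plant import env
def snap(n,f):
    c=env.get_calibration(n); im=env.get_image(n)
    cv2.imwrite(f'pics/{f}.png',cv2.cvtColor(im,cv2.COLOR_RGB2BGR)); np.save(f'pics/{f}.npy',c,allow_pickle=True)
    return im,c
def cast(c,u,v,z,fish=False):
    f=240/np.tan(np.radians(c['fov_y'])/2)
    x,y=(u-c['cx'])/f,(v-c['cy'])/f
    if fish:
        r=np.hypot(x,y); s=np.sin(r)/max(r,1e-9); d=np.array([x*s,y*s,np.cos(r)])
    else: d=np.array([x,y,1.])
    R=cv2.Rodrigues(np.array(c['rvec'],float))[0]; o=-R.T@np.array(c['tvec'],float); d=R.T@d
    return o+d*(z-o[2])/d[2]
E
python3 - <<'E'
from h import *
for n in('top','side'):
    im,c=snap(n,n+'0'); print(n,c)
o=env.get_obs(); print(o['tool_pos'],o['tool_rot'],o['time_s'])
E
```

```text
pics
top {'fov_y': 50.620223970873724, 'cx': 321.57547070833925, 'cy': 243.93586430969967, 'rvec': array([ 2.11926561, -2.16742556,  0.18793883]), 'tvec': array([0.00588154, 0.44728914, 1.30534369])}
side {'fov_y': 46.15315568180864, 'cx': 327.7415317903693, 'cy': 244.604435544836, 'rvec': array([ 0.10418531,  2.95019559, -0.97096728]), 'tvec': array([ 0.43701357, -0.02720881,  1.46794683])}
[0.29267963 0.57949832 0.19153825] [-2.80454662e-04  2.31713298e-01  9.72783413e-01 -1.14019445e-03] 0.1
```

View pics/top0.png

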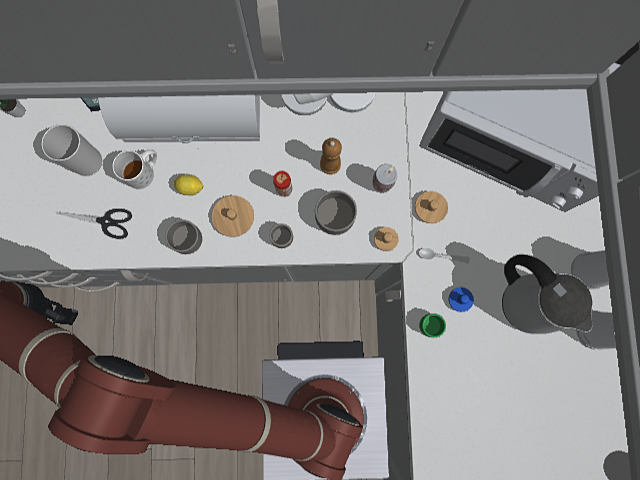

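View pics/side0.png

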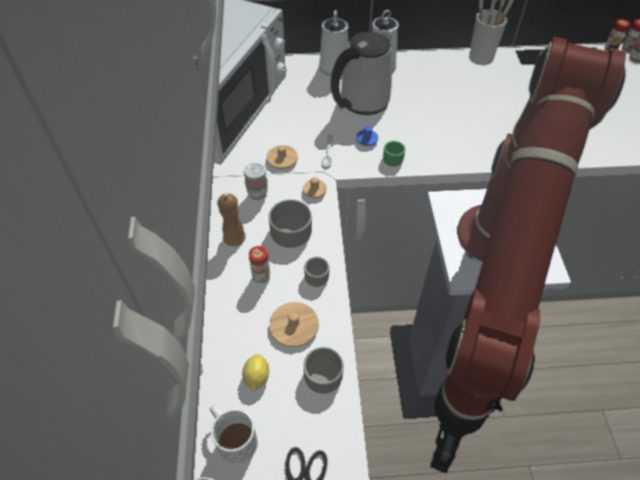

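The top view shows three wooden lids: (232,215) large, (386,238) small and (431,206) medium. The lid-shaped thing at (461,299) is blue, so it is a decoy. The grey pots are at (335,212) large, (184,236) medium and (281,236) small. The pot at (432,325) is green, so it is also a decoy. I'll measure them and confirm in one enlarged crop.

```bash
cat > meas.py <<'E'
from h import *
LID={'L':((232,215),(293,325),.114),'S':((386,238),(314,189),.066),'M':((431,206),(281,157),.090)}
POT={'L':((335,212),(291,222),.068,.110),'M':((184,236),(323,369),.058,.086),'S':((281,236),(316,271),.048,.062)}
def comp(m,p):
    n,l,s,ct=cv2.connectedComponentsWithStats(m.astype(np.uint8))
    y0,x0=p[1],p[0]; w=l[y0-6:y0+7,x0-6:x0+7].ravel(); w=w[w>0]
    k=np.bincount(w).argmax() if len(w) else 0
    c,_=cv2.findContours((l==k).astype(np.uint8),cv2.RETR_EXTERNAL,cv2.CHAIN_APPROX_NONE)
    return max(c,key=cv2.contourArea)[:,0,:]
def circ(P):
    A=np.c_[2*P,np.ones(len(P))]; 
    for _ in range(4):
        s=np.linalg.lstsq(A,(P**2).sum(1),rcond=None)[0]; r=np.sqrt(s[2]+s[0]**2+s[1]**2)
        d=abs(np.hypot(*(P-s[:2]).T)-r); k=d<max(.002,np.median(d)*2.5); P=P[k];A=A[k]
    return s[:2],r,len(P)
if __name__=='__main__':
    for i,n in enumerate(('top','side')):
        im=cv2.imread(f'pics/{n}0.png'); c=np.load(f'pics/{n}0.npy',allow_pickle=True).item()
        hsv=cv2.cvtColor(im,cv2.COLOR_BGR2HSV); out=im.copy()
        wood=(hsv[...,1]>70)&(hsv[...,0]>5)&(hsv[...,0]<25)
        for k,v in LID.items():
            ct=cv2.convexHull(comp(wood,v[i]))[:,0]; ct=comp(wood,v[i])
            P=np.array([cast(c,*q,.018)[:2] for q in ct]); s,r,m=circ(P); print(n,'lid',k,s.round(4),'diam',round(2*r,4),m,len(P))
            cv2.drawContours(out,[ct[:,None]],-1,(255,0,0),1)
        for k,v in POT.items():
            f=240/np.tan(np.radians(c['fov_y'])/2)
            p=im[v[i][1]-35:v[i][1]+36:5,v[i][0]].tolist(); print(n,'pot',k,p) if k!='M' else 0
    t=cv2.imread('pics/top0.png')[180:270,155:455]; s=cv2.imread('pics/side0.png')[140:400,200:350]
    cv2.imwrite('pics/z0.png',cv2.resize(t,None,fx=2.66,fy=2.66,interpolation=cv2.INTER_CUBIC))
    cv2.imwrite('pics/z1.png',cv2.resize(s,None,fx=2.3,fy=2.3,interpolation=cv2.INTER_CUBIC))
E
python3 meas.py
```

```text
top lid L [0.5328 0.2345] diam 0.1107 112 118
top lid S [ 0.4608 -0.1775] diam 0.0625 65 66
top lid M [ 0.546  -0.3042] diam 0.0864 90 90
top pot L [[200, 199, 197], [200, 199, 197], [199, 199, 197], [79, 81, 84], [54, 55, 57], [111, 115, 119], [109, 113, 117], [110, 115, 116], [60, 63, 65], [63, 65, 67], [65, 66, 67], [60, 61, 63], [203, 202, 200], [201, 200, 199], [201, 200, 198]]
top pot S [[201, 201, 199], [199, 200, 197], [202, 201, 199], [200, 198, 197], [203, 201, 200], [64, 66, 66], [65, 67, 68], [63, 66, 66], [64, 66, 68], [91, 94, 97], [200, 199, 198], [201, 200, 198], [201, 199, 198], [100, 100, 98], [84, 83, 85]]
side lid L [0.5344 0.2363] diam 0.1087 128 128
side lid S [ 0.4618 -0.1754] diam 0.059 45 56
side lid M [ 0.5477 -0.3014] diam 0.0839 71 73
side pot L [[229, 231, 228], [229, 231, 227], [230, 232, 228], [74, 77, 76], [73, 77, 76], [73, 77, 76], [76, 80, 79], [75, 79, 78], [75, 78, 77], [107, 112, 112], [72, 75, 74], [73, 77, 76], [90, 93, 91], [125, 127, 124], [124, 126, 123]]
side pot S [[231, 234, 230], [231, 232, 229], [230, 232, 229], [231, 232, 229], [189, 193, 189], [73, 76, 75], [74, 77, 77], [77, 80, 79], [113, 119, 118], [73, 77, 77], [90, 93, 92], [124, 126, 122], [125, 126, 123], [230, 231, 228], [230, 232, 228]]
```

View pics/z0.png

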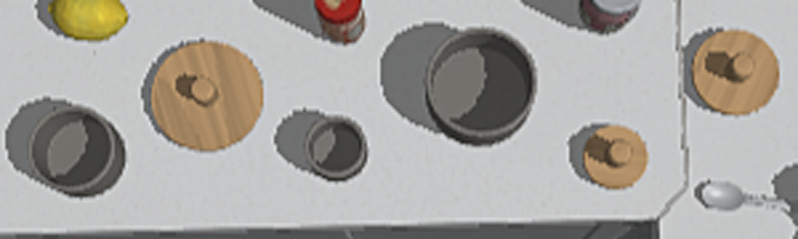

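The crop confirms all six: the three lids are plain wood with diameters 111, 62 and 86 mm, and the three pots are grey stoneware. Next I fit the pot rims on the side away from each camera.

```bash
cat > pots.py <<'E'
from meas import *
from scipy.optimize import least_squares
views=[]
for i,n in enumerate(('top','side')):
    im=cv2.imread(f'pics/{n}0.png'); c=np.load(f'pics/{n}0.npy',allow_pickle=True).item()
    b=cv2.GaussianBlur(im,(3,3),0).astype(int); sh=b[...,2]-b[...,0]; g=b[...,1]
    print(n,'cam',(-cv2.Rodrigues(c['rvec'])[0].T@c['tvec']).round(3))
    cam=-cv2.Rodrigues(c['rvec'])[0].T@c['tvec']
    m=((g<135)&(sh>=1)) if n=='top' else (g<121)
    m=cv2.morphologyEx(m.astype(np.uint8),cv2.MORPH_OPEN,np.ones((3,3)))
    out=im.copy()
    for k,v in POT.items():
        ct=comp(m,v[i]); cv2.drawContours(out,[ct[:,None]],-1,(0,0,255),1)
        P=np.array([cast(c,*q,v[2])[:2] for q in ct]); s=P.mean(0)
        for _ in range(6):
            d=s-cam[:2]; d/=np.linalg.norm(d); q=P-s; a=(q@d)/np.linalg.norm(q,axis=1)
            K=P[a>0.1]
            r=least_squares(lambda x:np.hypot(*(K-x).T)-(v[3]/2-.0015),s,loss='soft_l1',f_scale=.001); s=r.x
        e=np.hypot(*(K-s).T)-v[3]/2+.0015
        print(n,'pot',k,s.round(4),'res',abs(e).mean().round(4),len(K))
    views.append(out)
t=cv2.resize(views[0][190:270,150:370],None,fx=3.6,fy=3.6,interpolation=cv2.INTER_NEAREST)
s=cv2.resize(views[1][195:395,260:350],(0,0),fx=1.5,fy=1.5,interpolation=cv2.INTER_NEAREST)
W=np.zeros((t.shape[0]+s.shape[0],t.shape[1],3),np.uint8); W[:t.shape[0]]=t; W[t.shape[0]:,:s.shape[1]]=s
cv2.imwrite('pics/z2.png',W); print(W.shape)
E
python3 pots.py
```

```text
top cam [0.232 0.016 1.36 ]
top pot L [ 0.53   -0.0403] res 0.0008 54
top pot M [0.475  0.3613] res 0.0009 44
top pot S [0.4724 0.1045] res 0.0007 31
side cam [0.515 0.858 1.159]
side pot L [ 0.5312 -0.0359] res 0.0016 49
side pot M [0.4759 0.3651] res 0.0015 49
side pot S [0.4743 0.1089] res 0.0017 29
(588, 792, 3)
```

View pics/z2.png

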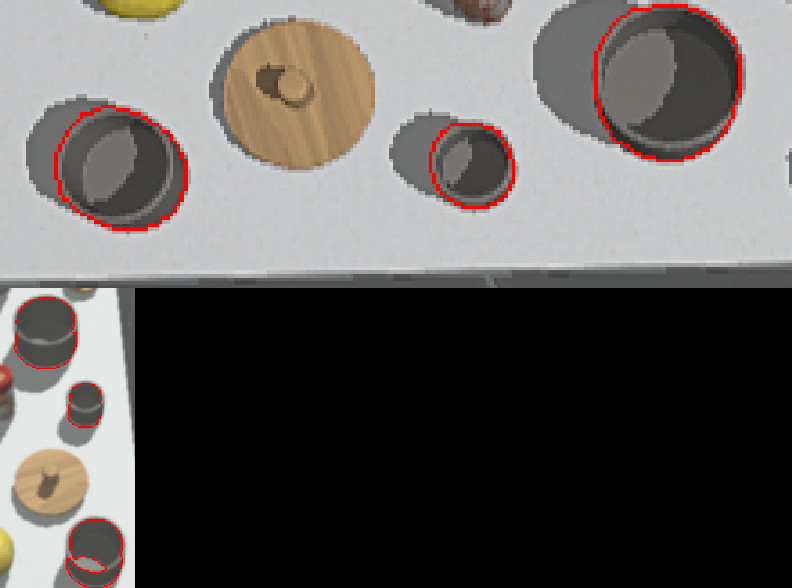

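The rim fits are good (outlines in z2 match the pots) and the two views agree to 2–4 mm. I'll square the tool with the world axes first, then go above the large lid.

The manual's scale: shifts go in shares of 62.5 mm and turns go in units of 0.05 rad. Converting my numbers, -0.049 m is -0.784, -0.034 m is -0.544, -0.156 rad is -3.12.

>>> inch_along(plan=[[[0,0,0,-3.12,0.06],[0,0,0,-3.12,0.06],[0,0,0,-3.12,0.06],[-0.544,-0.784,0,0,0.06],[-0.544,-0.784,0,0,0.06],[-0.544,-0.784,0,0,0.06],[-0.544,-0.784,0,0,0.06],[-0.544,-0.784,0,0,0.06],[-0.544,-0.784,0,0,0.06],[-0.544,-0.784,0,0,0.06],[0,0,0,0,0.06],[0,0,0,0,0.06]]], clamp_n=40)

```text
time_s: 1.6
tool_pos: [0.5305, 0.2375, 0.1921]
tool_rot: [-0.001, -0.0, 1.0, 0.0]
ft_force: [-0.6, -0.1, -0.6]
opening: 0.0602
grip_force: 0.0
```

```bash
python3 - <<'E'
from h import *
im,c=snap('wrist','w0'); print(c)
E
```

```text
{'fov_y': 65.70646984690485, 'cx': 314.7835588450523, 'cy': 237.52970147777074, 'rvec': array([-2.06940127, -2.0710528 , -0.29683372]), 'tvec': array([-0.23739388, -0.54629626,  0.23037841])}
```

View pics/w0.png

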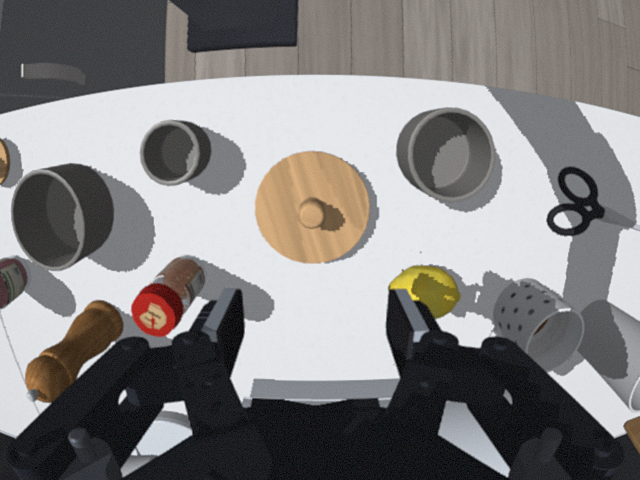

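The wrist view shows the large lid's disc at (312,207), its knob at (312,213), the medium pot at (445,153) and the small pot at (170,153). I'll measure in this view as well.

```bash
cat > wr.py <<'E'
from meas import *
from scipy.optimize import least_squares
def lid(f,p,D,z=.018):
    im=cv2.imread(f'pics/{f}.png'); c=np.load(f'pics/{f}.npy',allow_pickle=True).item()
    h=cv2.cvtColor(im,cv2.COLOR_BGR2HSV); w=(h[...,1]>60)&(h[...,0]>5)&(h[...,0]<25)
    ct=comp(w,p); P=np.array([cast(c,*q,z,True)[:2] for q in ct]); s,r,n=circ(P); print(f,'lid',s.round(4),2*r,n,len(P))
def pot(f,p,h,D):
    im=cv2.imread(f'pics/{f}.png'); c=np.load(f'pics/{f}.npy',allow_pickle=True).item()
    cam=-cv2.Rodrigues(c['rvec'])[0].T@c['tvec']
    b=cv2.GaussianBlur(im,(3,3),0).astype(int)
    m=(b[...,1]<135)&(b[...,2]-b[...,0]>=1)
    m=cv2.morphologyEx(m.astype(np.uint8),cv2.MORPH_OPEN,np.ones((3,3)))
    ct=comp(m,p); P=np.array([cast(c,*q,h,True)[:2] for q in ct]); s=P.mean(0)
    for _ in range(6):
        d=s-cam[:2]; d/=np.linalg.norm(d); q=P-s; a=(q@d)/np.linalg.norm(q,axis=1); K=P[a>.1]
        s=least_squares(lambda x:np.hypot(*(K-x).T)-(D/2-.0005),s,loss='soft_l1',f_scale=.001).x
    print(f,'pot',s.round(4),'res',abs(np.hypot(*(K-s).T)-D/2).mean().round(4),len(K),'cam',cam.round(3))
E
python3 -c "
from wr import *
lid('w0',(300,180),.114)
pot('w0',(445,153),.058,.086);pot('w0',(170,153),.048,.062);pot('w0',(62,215),.068,.110)"
```

```text
w0 lid [0.5343 0.2351] 0.11173658151124188 320 320
w0 pot [0.4753 0.3582] res 0.0011 127 cam [0.46  0.237 0.374]
w0 pot [0.4732 0.1071] res 0.0016 82 cam [0.46  0.237 0.374]
w0 pot [ 0.5328 -0.0328] res 0.0094 248 cam [0.46  0.237 0.374]
```

>>> inch_along(plan=[[[-0.056,-0.032,0.8,0,0.06],[0,0,0.8,0,0.06],[0,0,0.64,0,0.06],[0,0,0.432,0,0.06],[0,0,0,0,0.06],[0,0,0,0,0.06],[0,0,0,0,0.02],[0,0,0,0,0.02],[0,0,0,0,0.02],[0,0,0,0,0.02]]], clamp_n=40)

```text
time_s: 2.9
tool_pos: [0.5348, 0.2352, 0.0258]
tool_rot: [0.0, -0.0, 1.0, 0.0]
ft_force: [0.6, 0.5, -1.2]
opening: 0.0199
grip_force: 0.0
```

```bash
python3 - <<'E'
from h import *
snap('wrist','w1')
E
```

```text
(no output)
```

View pics/w1.png

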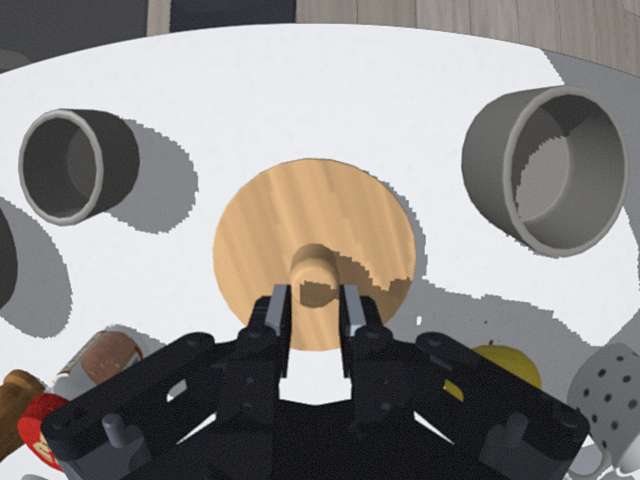

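```bash
python3 -c "
from wr import *
print(env.get_obs()['opening'],env.get_obs()['grip_force'])
lid('w1',(260,220),.114)
c=np.load('pics/w1.npy',allow_pickle=True).item()
R=cv2.Rodrigues(c['rvec'])[0];f=240/np.tan(np.radians(c['fov_y'])/2)
def pj(p):
    q=R@np.array(p)+c['tvec'];r=np.hypot(q[0],q[1]);t=np.arctan2(r,q[2]);return (c['cx']+f*t*q[0]/r,c['cy']+f*t*q[1]/r)
t=env.get_obs()['tool_pos']
for d in((0,0,0),(0,.01,0),(0,-.01,0),(0,.01,.019),(0,-.01,.019)): print(d,pj(t+np.array(d)))
for z in(.018,.05): print('knob centre',z,pj((.534,.2353,z)))
for q in ((291,245),(340,245),(315,243)): print(q,[cast(c,*q,z,True).round(4).tolist() for z in (.018,.05)])
"
```

```text
0.019791384063109842 0.0
w1 lid [0.5338 0.2348] 0.11208253674941168 483 731
(0, 0, 0) (np.float64(314.4412400422198), np.float64(269.64658946650036))
(0, 0.01, 0) (np.float64(333.46790439128733), np.float64(269.63097787901387))
(0, -0.01, 0) (np.float64(295.41365710949697), np.float64(269.6061531298953))
(0, 0.01, 0.019) (np.float64(335.3818893172538), np.float64(284.02823060978056))
(0, -0.01, 0.019) (np.float64(293.5180253984711), np.float64(284.00235182794177))
knob centre 0.018 (np.float64(314.7589664985353), np.float64(263.28238970618065))
knob centre 0.05 (np.float64(314.83042197824034), np.float64(287.19304777273044))
(291, 245) [[0.5236, 0.2226, 0.018], [0.5135, 0.2247, 0.05]]
(340, 245) [[0.5236, 0.2488, 0.018], [0.5135, 0.2465, 0.05]]
(315, 243) [[0.5224, 0.2354, 0.018], [0.5126, 0.2354, 0.05]]
```

>>> inch_along(plan=[[[0,0,0,0,0],[0,0,0,0,0],[0,0,0,0,0]]], clamp_n=40)

```text
time_s: 3.32
tool_pos: [0.5346, 0.2352, 0.0255]
tool_rot: [-0.0, -0.0, 1.0, -0.0]
ft_force: [0.5, 0.8, 0.7]
opening: -0.0001
grip_force: 0.0
```

```bash
python3 - <<'E'
from h import *
a,c=snap('wrist','w2'); b,_=snap('side','s2'); t,_=snap('top','t2')
W=np.zeros((560,800,3),np.uint8)
W[:, :400]=cv2.resize(a[180:460,215:415],(400,560))
W[:280,400:]=cv2.resize(b[270:375,230:380],(400,280),interpolation=cv2.INTER_CUBIC)
W[280:,400:]=cv2.resize(t[165:270,155:305],(400,280),interpolation=cv2.INTER_CUBIC)
cv2.imwrite('pics/z3.png',W[...,::-1])
E
```

```text
(no output)
```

View pics/z3.png

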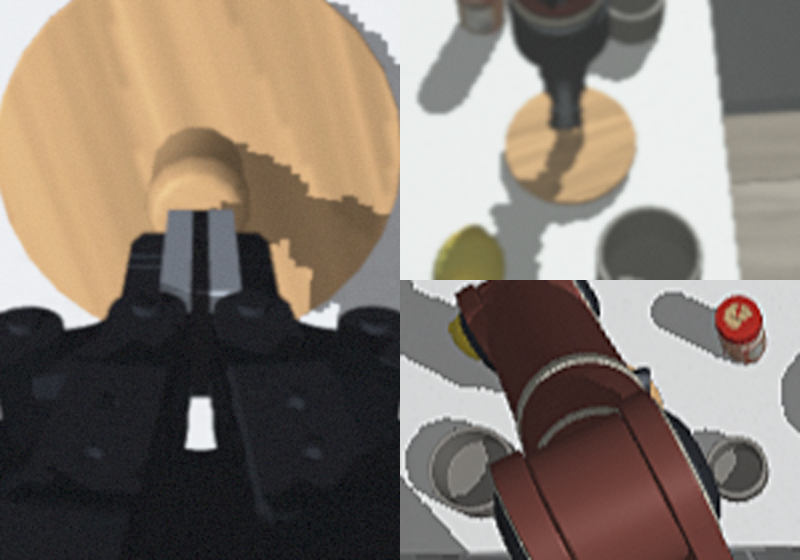

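```bash
python3 - <<'E'
from wr import *
c=np.load('pics/w2.npy',allow_pickle=True).item(); s=np.load('pics/s2.npy',allow_pickle=True).item()
print(env.get_obs()['tool_pos'],env.get_obs()['ft_force'],env.get_obs()['qpos'])
for z in(.02,.03,.04,.05,.06,.07,.08,.09): print(z,cast(c,315.5,285,z,True)[:2].round(4),cast(s,292,318,z)[:2].round(4), cast(s,289,319,z)[:2].round(4))
E
```

```text
[0.53461133 0.23521344 0.02556863] [-0.8037794   0.08900723 -0.49412541] [-0.39282104  0.72080407 -0.09482995  1.78389246  0.1045361   0.64186655
  1.02301902]
0.02 [0.5458 0.2357] [0.5372 0.2229] [0.5442 0.225 ]
0.03 [0.5414 0.2357] [0.537  0.2284] [0.5439 0.2306]
0.04 [0.537  0.2357] [0.5369 0.234 ] [0.5437 0.2361]
0.05 [0.5326 0.2356] [0.5367 0.2396] [0.5434 0.2417]
0.06 [0.5283 0.2356] [0.5365 0.2452] [0.5432 0.2472]
0.07 [0.5239 0.2356] [0.5363 0.2507] [0.5429 0.2528]
0.08 [0.5195 0.2355] [0.5361 0.2563] [0.5427 0.2583]
0.09 [0.5151 0.2355] [0.5359 0.2619] [0.5424 0.2639]
```

The fingers have shut above the knob, not around it: the tips sit at about z = 0.05 while the TCP reads 0.0255. I'll open, go a bit lower and check contact forces.

To row units: 0.006 m is 0.096, 0.005 m is 0.08.

>>> inch_along(plan=[[[0,0,0,0,0.06],[0,0,0,0,0.06],[0,0,0,0,0.06],[0,0,0,0,0.06],[0,0,0.096,0,0.06],[0,0,0.08,0,0.06],[0,0,0,0,0.06]]], clamp_n=40)

```text
time_s: 4.35
tool_pos: [0.5341, 0.2349, 0.0138]
tool_rot: [-0.001, -0.0, 1.0, -0.0]
ft_force: [-0.3, -0.6, -0.3]
opening: 0.06
grip_force: 0.0
```

```bash
python3 - <<'E'
from h import *
a,c=snap('wrist','w3'); b,_=snap('side','s3')
W=np.zeros((560,800,3),np.uint8)
W[:, :400]=cv2.resize(a[180:460,215:415],(400,560))
W[:280,400:]=cv2.resize(b[270:375,230:380],(400,280),interpolation=cv2.INTER_CUBIC)
cv2.imwrite('pics/z4.png',W[...,::-1])
E
```

```text
(no output)
```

View pics/z4.png

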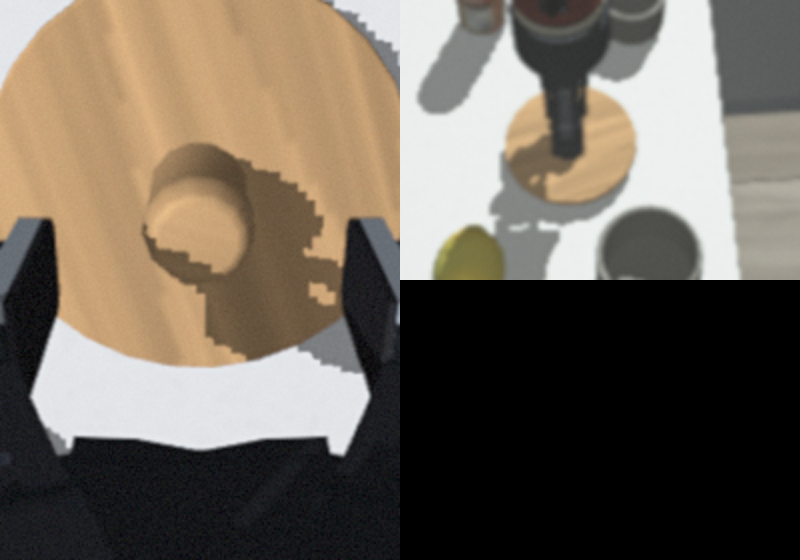

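```bash
python3 - <<'E'
from wr import *
c=np.load('pics/w3.npy',allow_pickle=True).item(); s=np.load('pics/s3.npy',allow_pickle=True).item()
for z in(.02,.03,.04,.05,.06,.07,.08): print(z,[cast(c,u,v,z,True)[:2].round(4).tolist() for u,v in((241,289),(244,337),(388,289))],[cast(s,u,329,z)[:2].round(4).tolist() for u in(287,292.5,298)])
E
```

```text
0.02 [[0.5428, 0.1964], [0.5724, 0.1957], [0.5427, 0.2735]] [[0.5496, 0.2503], [0.5371, 0.2512], [0.5247, 0.252]]
0.03 [[0.5383, 0.1986], [0.5662, 0.198], [0.5382, 0.2713]] [[0.5493, 0.2557], [0.537, 0.2565], [0.5247, 0.2573]]
0.04 [[0.5338, 0.2008], [0.56, 0.2002], [0.5337, 0.2691]] [[0.549, 0.261], [0.5368, 0.2618], [0.5246, 0.2627]]
0.05 [[0.5293, 0.203], [0.5538, 0.2024], [0.5292, 0.2669]] [[0.5487, 0.2663], [0.5366, 0.2672], [0.5245, 0.268]]
0.06 [[0.5248, 0.2052], [0.5476, 0.2046], [0.5247, 0.2647]] [[0.5484, 0.2717], [0.5364, 0.2725], [0.5244, 0.2733]]
0.07 [[0.5202, 0.2073], [0.5414, 0.2069], [0.5202, 0.2625]] [[0.5481, 0.277], [0.5362, 0.2778], [0.5243, 0.2786]]
0.08 [[0.5157, 0.2095], [0.5352, 0.2091], [0.5157, 0.2603]] [[0.5478, 0.2823], [0.536, 0.2831], [0.5242, 0.2839]]
```

To row units: 0.008 m is 0.128, 0.006 m is 0.096.

>>> inch_along(plan=[[[0.016,0,0.128,0,0.06],[0,0,0.128,0,0.06],[0,0,0.096,0,0.06],[0,0,0,0,0.06],[0,0,0,0,0.06]]], clamp_n=40)

```text
time_s: 5.08
tool_pos: [0.5338, 0.2353, -0.0074]
tool_rot: [0.0, -0.0, 1.0, 0.0]
ft_force: [0.5, 0.5, -0.1]
opening: 0.06
grip_force: 0.0
```

```bash
python3 -c "
from plant import env; print(env.grasp_offset,env.get_obs()['tool_pos'])"
```

```text
0.0187 [ 0.53377544  0.23526221 -0.00736863]
```

>>> inch_along(plan=[[[0,0,0,0,0.015],[0,0,0,0,0.015],[0,0,0,0,0.015],[0,0,0,0,0.015]]], clamp_n=40)

```text
time_s: 5.58
tool_pos: [0.5339, 0.2353, -0.0069]
tool_rot: [0.0, -0.0, 1.0, 0.0]
ft_force: [-1.4, 0.5, 4.0]
opening: 0.0232
grip_force: 39.3
```

Gripped (opening 23 mm, 39 N). The real finger tips are about 37 mm short of the stated TCP; with the lid on the table the TCP reads -0.007, so seating on the large pot is at 0.051. I'll lift and carry.

To row units: -0.05 m is -0.8, -0.06 m is -0.96.

>>> inch_along(plan=[[[0,0,-0.48,0,0.015],[0,0,-0.8,0,0.015],[0,0,-0.8,0,0.015],[0,-0.48,0,0,0.015],[0,-0.848,0,0,0.015],[0.048,-0.96,0,0,0.015],[0,-0.96,0,0,0.015],[0,-0.8,0,0,0.015],[0,-0.32,0,0,0.015],[0,0,0,0,0.015],[0,0,0,0,0.015]]], clamp_n=40)

```text
time_s: 6.95
tool_pos: [0.5306, -0.0358, 0.1224]
tool_rot: [-0.0, -0.001, 1.0, 0.001]
ft_force: [0.3, 0.8, -1.0]
opening: 0.0229
grip_force: 39.6
```

```bash
python3 - <<'E'
from h import *
a,c=snap('wrist','w4'); b,_=snap('side','s4'); t,_=snap('top','t4')
W=np.zeros((600,800,3),np.uint8)
W[:300, :400]=cv2.resize(a,(400,300)); W[:300,400:]=cv2.resize(b[120:330,180:460],(400,300)); W[300:,:400]=cv2.resize(t[120:330,180:460],(400,300))
cv2.imwrite('pics/z5.png',W[...,::-1])
E
```

```text
(no output)
```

View pics/z5.png

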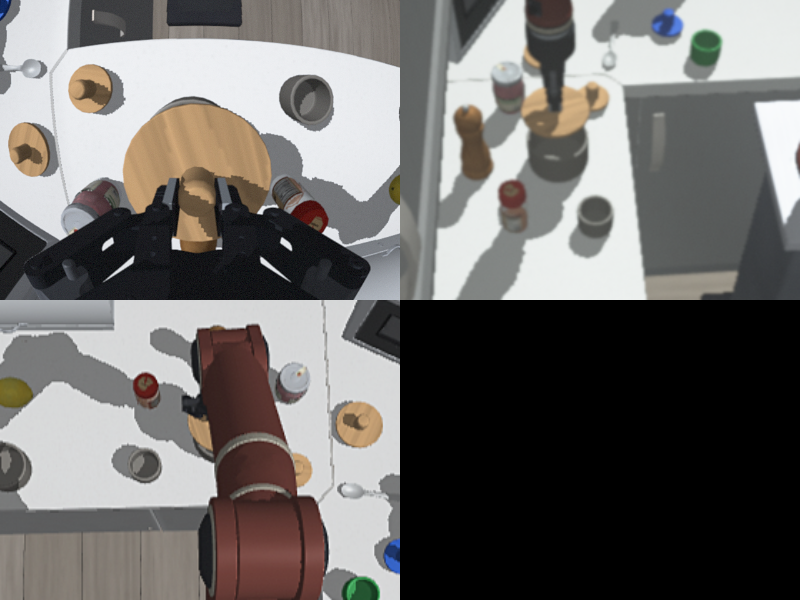

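The lid is held level above the large pot, whose rim shows just behind it. Lowering gently.

To row units: 0.004 m is 0.064, -0.002 m is -0.032.

>>> inch_along(plan=[[[0,-0.032,0.32,0,0.015],[0,0,0.32,0,0.015],[0,0,0.24,0,0.015],[0,0,0.128,0,0.015],[0,0,0.064,0,0.015],[0,0,0.048,0,0.015],[0,0,0,0,0.015],[0,0,0,0,0.015]]], clamp_n=40)

```text
time_s: 8.1
tool_pos: [0.531, -0.0399, 0.053]
tool_rot: [0.0, -0.0, 1.0, -0.0]
ft_force: [0.6, 0.4, -1.2]
opening: 0.0234
grip_force: 39.6
```

To row units: 0.001 m is 0.016, 0.0005 m is 0.008.

>>> inch_along(plan=[[[0,0.008,0.016,0,0.015],[0,0,0.016,0,0.015],[0,0,0,0,0.015],[0,0,0,0,0.015]]], clamp_n=40)

```text
time_s: 8.6
tool_pos: [0.5309, -0.0392, 0.051]
tool_rot: [0.0, -0.0, 1.0, 0.0]
ft_force: [-0.6, -0.3, 5.0]
opening: 0.0227
grip_force: 40.1
```

To row units: -0.06 m is -0.96, -0.04 m is -0.64.

>>> inch_along(plan=[[[0,0,0,0,0.06],[0,0,0,0,0.06],[0,0,0,0,0.06],[0,0,-0.32,0,0.06],[0,0,-0.64,0,0.06],[0,0,-0.96,0,0.06],[0,0,0,0,0.06],[0,0,0,0,0.06]]], clamp_n=40)

```text
time_s: 9.6
tool_pos: [0.5302, -0.0394, 0.1703]
tool_rot: [-0.0, -0.0, 1.0, -0.0]
ft_force: [0.2, 0.5, -0.9]
opening: 0.0603
grip_force: 0.0
```

```bash
python3 - <<'E'
from h import *
snap('wrist','w5')
E
```

```text
(no output)
```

View pics/w5.png

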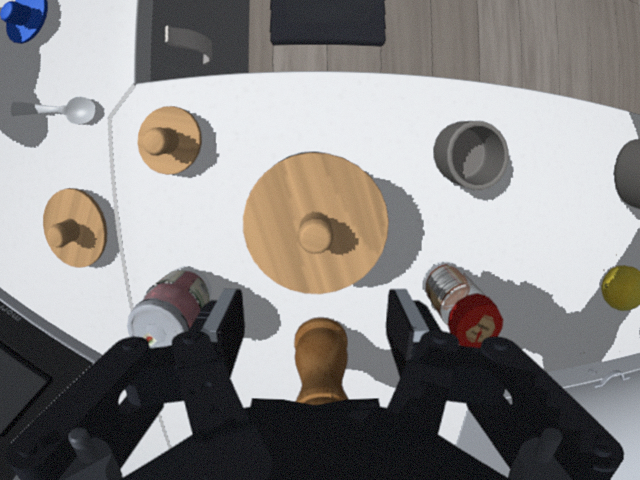

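The large lid sits flat at (315,223). The small lid's disc is at (170,140), the medium lid's disc at (75,228) and the small pot at (471,153).

```bash
python3 -c "
from wr import *
lid('w5',(290,180),.114,.076)
lid('w5',(185,120),.066); lid('w5',(75,205),.09)
pot('w5',(471,153),.048,.062)"
```

```text
w5 lid [ 0.5311 -0.0387] 0.11204392279305309 403 403
w5 lid [ 0.462  -0.1767] 0.0642200599551699 184 184
w5 lid [ 0.5469 -0.3024] 0.08916549989651183 201 201
w5 pot [0.4741 0.1018] res 0.0007 86 cam [ 0.459 -0.039  0.352]
```

To row units: 0.04 m is 0.64, -0.05 m is -0.8.

>>> inch_along(plan=[[[-0.048,-0.528,0,0,0.06],[-0.048,-0.8,0,0,0.06],[-0.048,-0.8,0,0,0.06],[-0.048,-0.8,0,0,0.06],[-0.048,-0.8,0,0,0.06],[-0.016,-0.48,0,0,0.06],[0,0,0.48,0,0.06],[0,0,0.64,0,0.06],[0,0,0,0,0.06],[0,0,0,0,0.06]]], clamp_n=40)

```text
time_s: 10.9
tool_pos: [0.5472, -0.3023, 0.1008]
tool_rot: [0.0, -0.0, 1.0, -0.0]
ft_force: [0.4, -0.2, -0.2]
opening: 0.06
grip_force: 0.0
```

```bash
python3 -c "
from h import *
snap('wrist','w6')
from wr import *
lid('w6',(300,190),.09)"
```

```text
w6 lid [ 0.5469 -0.3044] 0.08826079159924236 331 331
```

>>> inch_along(plan=[[[0,-0.0112,0.64,0,0.06],[0,0,0.64,0,0.06],[0,0,0.32,0,0.06],[0,0,0.128,0,0.06],[0,0,0,0,0.06],[0,0,0,0,0.06],[0,0,0,0,0.015],[0,0,0,0,0.015],[0,0,0,0,0.015],[0,0,0,0,0.015]]], clamp_n=40)

```text
time_s: 12.2
tool_pos: [0.5472, -0.3035, -0.0067]
tool_rot: [0.001, -0.0, 1.0, -0.0]
ft_force: [-0.8, -1.1, 4.2]
opening: 0.0229
grip_force: 39.2
```

>>> inch_along(plan=[[[0,0,-0.48,0,0.015],[0,0,-0.96,0,0.015],[0,0,-0.96,0,0.015],[0.096,0.64,0,0,0.015],[0.096,0.88,0,0,0.015],[0.096,0.88,0,0,0.015],[0.096,0.88,0,0,0.015],[0.096,0.88,0,0,0.015],[0.096,0.88,0,0,0.015],[0.096,0.88,0,0,0.015],[0.096,0.88,0,0,0.015],[0.096,0.88,0,0,0.015]]], clamp_n=40)

```text
time_s: 13.7
tool_pos: [0.4919, 0.1786, 0.1422]
tool_rot: [-0.0, -0.0, 1.0, -0.0]
ft_force: [0.2, -0.3, -0.5]
opening: 0.0232
grip_force: 39.6
```

>>> inch_along(plan=[[[0.096,0.88,0,0,0.015],[0.096,0.88,0,0,0.015],[0.096,0.64,0,0,0.015],[0,0,0,0,0.015],[0,0,0,0,0.015]]])

```text
time_s: 14.32
tool_pos: [0.4744, 0.3258, 0.1419]
tool_rot: [-0.001, 0.0, 1.0, -0.001]
ft_force: [0.1, -0.7, 0.3]
opening: 0.0229
grip_force: 39.6
```

```bash
python3 -c "
from h import *
snap('wrist','w7')"
```

```text
(no output)
```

View pics/w7.png

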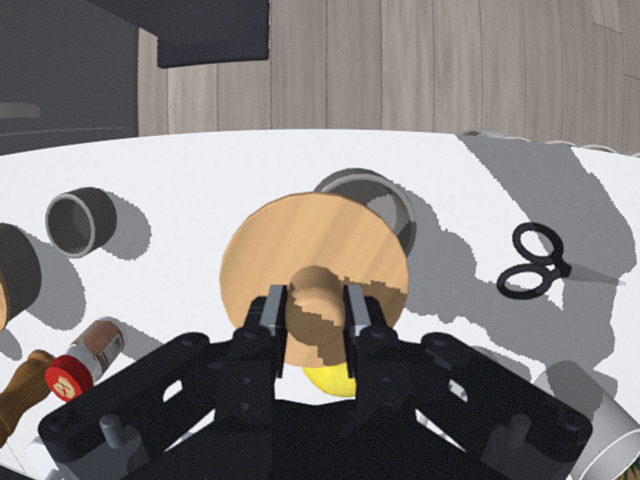

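The medium pot's rim arc is visible behind the lid, its right outer edge near (415,225). I'll check the pot's y from that edge.

```bash
python3 - <<'E'
from wr import *
im=cv2.imread('pics/w7.png'); c=np.load('pics/w7.npy',allow_pickle=True).item()
b=cv2.GaussianBlur(im,(3,3),0).astype(int)
print(im[225,395:430].tolist()[::2])
m=((b[...,1]<135)&(b[...,2]-b[...,0]>=1)).astype(np.uint8)
for v in range(185,246,6):
    r=np.where(m[v,380:440])[0]; r=r[r<45]
    if len(r):
        u=380+r.max()+.5; p=cast(c,u,v,.058,True); print(u,v,p[:2].round(4), 'yc',(p[1]-np.sqrt(max(0,.043**2-(p[0]-.475)**2))).round(4))
E
```

```text
[[120, 122, 124], [100, 101, 103], [99, 102, 104], [102, 103, 105], [106, 108, 108], [71, 72, 75], [56, 53, 54], [59, 54, 57], [71, 70, 73], [74, 75, 75], [84, 83, 86], [136, 133, 132], [141, 138, 130], [145, 140, 138], [139, 138, 135], [137, 134, 132], [141, 135, 134], [141, 138, 134]]
395.5 185 [0.4411 0.3849] yc 0.3584
402.5 191 [0.4455 0.3904] yc 0.3592
406.5 197 [0.4499 0.3937] yc 0.3588
410.5 203 [0.4544 0.3971] yc 0.3593
412.5 209 [0.4589 0.3989] yc 0.359
414.5 215 [0.4635 0.4008] yc 0.3593
414.5 221 [0.4681 0.4011] yc 0.3586
415.5 227 [0.4728 0.4022] yc 0.3593
414.5 233 [0.4775 0.4018] yc 0.3588
412.5 239 [0.4823 0.4005] yc 0.3582
412.5 245 [0.4871 0.4009] yc 0.3596
```

The manual's scale: shifts go in shares of 62.5 mm and turns go in units of 0.05 rad. Converting my numbers, 0.03 m is 0.48, 0.02 m is 0.32.

>>> inch_along(plan=[[[0,0.32,0,0,0.015],[0,0.24,0,0,0.015],[0,0,0.48,0,0.015],[0,0,0.48,0,0.015],[0,0,0.32,0,0.015],[0,0,0.16,0,0.015],[0,0,0.08,0,0.015],[0,0,0.048,0,0.015],[0,0,0,0,0.015],[0,0,0,0,0.015]]], clamp_n=40)

```text
time_s: 15.62
tool_pos: [0.475, 0.3622, 0.0452]
tool_rot: [0.0, -0.0, 1.0, 0.0]
ft_force: [-0.1, 0.3, -0.3]
opening: 0.0227
grip_force: 39.6
```

To row units: -0.001 m is -0.016, 0.001 m is 0.016.

>>> inch_along(plan=[[[0,-0.016,0.016,0,0.015],[0,0,0.016,0,0.015],[0,0,0.016,0,0.015],[0,0,0.016,0,0.015],[0,0,0,0,0.015],[0,0,0,0,0.015]]], clamp_n=40)

```text
time_s: 16.38
tool_pos: [0.4747, 0.3609, 0.0413]
tool_rot: [0.0, -0.0, 1.0, 0.0]
ft_force: [-1.0, -1.6, 5.7]
opening: 0.0233
grip_force: 40.0
```

Contact at the seated height (5.7 N at z = 0.041). Release, rise and look.

To row units: -0.06 m is -0.96, -0.05 m is -0.8.

>>> inch_along(plan=[[[0,0,0,0,0.06],[0,0,0,0,0.06],[0,0,0,0,0.06],[0,0,-0.32,0,0.06],[0,0,-0.8,0,0.06],[0,0,-0.8,0,0.06],[0,-0.96,0,0,0.06],[0,-0.96,0,0,0.06],[0,0,0,0,0.06],[0,0,0,0,0.06]]], clamp_n=40)

```text
time_s: 17.62
tool_pos: [0.4747, 0.2417, 0.1607]
tool_rot: [0.0, -0.0, 1.0, 0.001]
ft_force: [0.7, 0.4, -0.0]
opening: 0.0598
grip_force: 0.0
```

```bash
python3 -c "
from wr import *
im,c=snap('wrist','w8')
h=cv2.cvtColor(im,cv2.COLOR_RGB2HSV); w=((h[...,1]>60)&(h[...,0]>5)&(h[...,0]<25)).astype(np.uint8)
n,l,s,ct=cv2.connectedComponentsWithStats(w)
for i in range(1,n):
    if s[i,4]>1500: print(ct[i].round(),s[i]); q=tuple(int(x) for x in ct[i]); lid('w8',q,.09,.066)
"
```

```text
[458. 223.] [ 407  171  102  106 8382]
w8 lid [0.4741 0.36  ] 0.08927403050827479 291 291
[ 37. 283.] [   0  229   79  107 6411]
w8 lid [ 0.5355 -0.0452] 0.1193390614472605 185 268
```

View pics/w8.png

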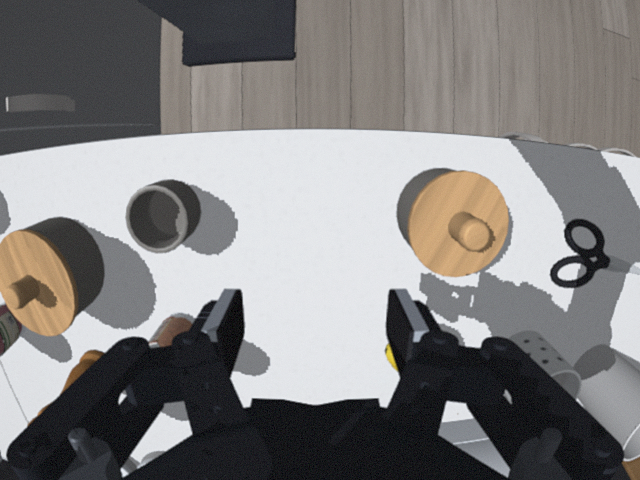

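The medium lid sits flat on its pot at (458,223). The large lid is in place at the left edge. Next, move over the small pot (158,217) and measure it straight on.

>>> inch_along(plan=[[[0,-0.8,0,0,0.06],[0,-0.8,0,0,0.06],[0,-0.592,0,0,0.06],[0,0,0,0,0.06],[0,0,0,0,0.06]]], clamp_n=40)

```text
time_s: 18.3
tool_pos: [0.4749, 0.1065, 0.1606]
tool_rot: [0.0, -0.002, 1.0, 0.001]
ft_force: [-0.4, 0.2, 0.6]
opening: 0.0597
grip_force: 0.0
```

```bash
python3 -c "
from wr import *
im,c=snap('wrist','w9')
R=cv2.Rodrigues(c['rvec'])[0];f=240/np.tan(np.radians(c['fov_y'])/2)
q=R@np.array([.4735,.1045,.048])+c['tvec'];r=np.hypot(q[0],q[1]);t=np.arctan2(r,q[2]);p=(int(c['cx']+f*t*q[0]/r),int(c['cy']+f*t*q[1]/r));print(p)
pot('w9',p,.048,.062)
b=cv2.GaussianBlur(im,(3,3),0).astype(int); m=((b[...,1]<135)&(b[...,0]-b[...,2]>=1)).astype(np.uint8)
m=cv2.morphologyEx(m,cv2.MORPH_OPEN,np.ones((3,3))); ct=comp(m,p)
P=np.array([cast(c,*q,.048,True)[:2] for q in ct]); print('y range',P[:,1].min(),P[:,1].max(),'x',P[:,0].min(),P[:,0].max())
"
```

```text
(311, 217)
w9 pot [0.4691 0.1021] res 0.0014 98 cam [0.404 0.106 0.343]
y range 0.07588982656548147 0.1313699998675191 x 0.44090324453077606 0.5002517013534333
```

```bash
python3 -c "
from wr import *
im=cv2.imread('pics/w9.png'); cv2.imwrite('pics/z9.png',cv2.resize(im[150:290,230:410],None,fx=4,fy=4,interpolation=cv2.INTER_CUBIC))"
```

```text
(no output)
```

View pics/z9.png

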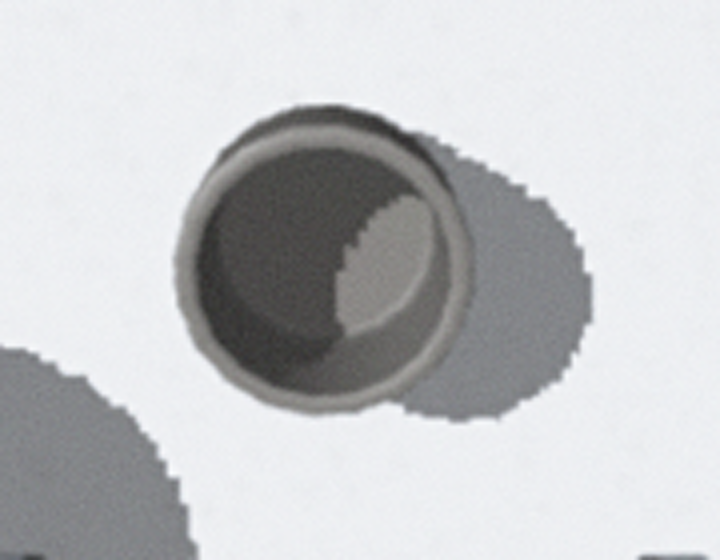

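The small pot's rim spans columns 177–472 and rows 124–412 of this crop. Its centre is at image pixel (311,217), which is where (0.4735, 0.1045) projects, so that position is confirmed. On to the small lid.

To row units: -0.05 m is -0.8, -0.033 m is -0.528.

>>> inch_along(plan=[[[0.032,-0.528,0,0,0.06],[0.048,-0.8,0,0,0.06],[0.048,-0.8,0,0,0.06],[0.048,-0.8,0,0,0.06],[0.032,-0.8,0,0,0.06],[0,-0.8,0,0,0.06],[0,0,0.48,0,0.06],[0,0,0.48,0,0.06],[0,0,0,0,0.06],[0,0,0,0,0.06]]], clamp_n=40)

```text
time_s: 19.6
tool_pos: [0.4632, -0.178, 0.1014]
tool_rot: [0.001, -0.001, 1.0, -0.0]
ft_force: [0.4, 0.1, 0.5]
opening: 0.0601
grip_force: 0.0
```

```bash
python3 -c "
from wr import *
snap('wrist','w10')
lid('w10',(300,190),.066)"
```

```text
w10 lid [ 0.4614 -0.1776] 0.06431352512281685 243 243
```

To row units: 0.04 m is 0.64, 0.02 m is 0.32.

>>> inch_along(plan=[[[0.024,0.008,0.64,0,0.06],[0,0,0.64,0,0.06],[0,0,0.32,0,0.06],[0,0,0.128,0,0.06],[0,0,0,0,0.06],[0,0,0,0,0.06],[0,0,0,0,0.015],[0,0,0,0,0.015],[0,0,0,0,0.015],[0,0,0,0,0.015]]], clamp_n=40)

```text
time_s: 20.9
tool_pos: [0.4607, -0.1785, -0.0067]
tool_rot: [0.001, -0.0, 1.0, -0.0]
ft_force: [-0.5, 0.9, 5.9]
opening: 0.023
grip_force: 39.2
```

To row units: -0.06 m is -0.96, 0.05 m is 0.8.

>>> inch_along(plan=[[[0,0,-0.48,0,0.015],[0,0,-0.96,0,0.015],[0,0,-0.96,0,0.015],[-0.032,0.512,0,0,0.015],[-0.048,0.8,0,0,0.015],[-0.048,0.8,0,0,0.015],[-0.032,0.8,0,0,0.015],[-0.032,0.8,0,0,0.015],[0,0.8,0,0,0.015],[0,0,0,0,0.015],[0,0,0,0,0.015]]], clamp_n=40)

```text
time_s: 22.28
tool_pos: [0.4718, 0.1026, 0.1423]
tool_rot: [-0.001, 0.0, 1.0, -0.001]
ft_force: [0.1, 0.1, -1.1]
opening: 0.0231
grip_force: 39.7
```

To row units: 0.0015 m is 0.024, -0.001 m is -0.016.

>>> inch_along(plan=[[[-0.016,0.024,0.48,0,0.015],[0,0,0.48,0,0.015],[0,0,0.4,0,0.015],[0,0,0.192,0,0.015],[0,0,0.096,0,0.015],[0,0,0.064,0,0.015],[0,0,0,0,0.015],[0,0,0,0,0.015]]], clamp_n=40)

```text
time_s: 23.28
tool_pos: [0.4736, 0.1051, 0.0361]
tool_rot: [0.001, -0.0, 1.0, 0.0]
ft_force: [-0.1, -0.5, -0.2]
opening: 0.023
grip_force: 39.7
```

To row units: 0.002 m is 0.032, 0.001 m is 0.016.

>>> inch_along(plan=[[[0,0,0.032,0,0.015],[0,0,0.016,0,0.015],[0,0,0.016,0,0.015],[0,0,0.016,0,0.015],[0,0,0,0,0.015],[0,0,0,0,0.015]]], clamp_n=40)

```text
time_s: 24.02
tool_pos: [0.4733, 0.1051, 0.0313]
tool_rot: [0.0, -0.0, 1.0, 0.0]
ft_force: [-1.8, 0.2, 6.9]
opening: 0.0229
grip_force: 40.1
```

Contact at the seated height. Release, rise and check all three.

>>> inch_along(plan=[[[0,0,0,0,0.06],[0,0,0,0,0.06],[0,0,0,0,0.06],[0,0,-0.32,0,0.06],[0,0,-0.8,0,0.06],[0,0,-0.96,0,0.06],[0,0,-0.8,0,0.06],[0.32,0,0,0,0.06],[0,0,0,0,0.06],[0,0,0,0,0.06]]], clamp_n=40)

```text
time_s: 25.28
tool_pos: [0.4533, 0.1048, 0.21]
tool_rot: [-0.0, -0.0, 1.0, -0.0]
ft_force: [0.3, -0.9, -0.5]
opening: 0.0602
grip_force: 0.0
```

```bash
python3 -c "
from wr import *
im,c=snap('wrist','w11')
h=cv2.cvtColor(im,cv2.COLOR_RGB2HSV); w=((h[...,1]>60)&(h[...,0]>5)&(h[...,0]<25)).astype(np.uint8)
n,l,s,ct=cv2.connectedComponentsWithStats(w)
for i in range(1,n):
    if s[i,4]>1500:
        q=tuple(int(x) for x in ct[i]); print(q)
        for z in(.056,.066,.076): lid('w11',q,.066,z)
"
```

```text
(551, 233)
w11 lid [0.4767 0.3663] 0.09300317709940067 198 207
w11 lid [0.4739 0.3585] 0.09009571401876189 205 207
w11 lid [0.471  0.3508] 0.08731249333715396 206 207
(315, 229)
w11 lid [0.4735 0.1058] 0.06455677099629598 192 192
w11 lid [0.4708 0.1058] 0.06263562312988485 192 192
w11 lid [0.4681 0.1058] 0.06071447526348098 192 192
(168, 284)
w11 lid [ 0.5404 -0.0458] 0.1215663344105271 215 283
w11 lid [ 0.5357 -0.0414] 0.11794863636932848 216 283
w11 lid [ 0.531  -0.0369] 0.1143309383281344 216 283
```

View pics/w11.png

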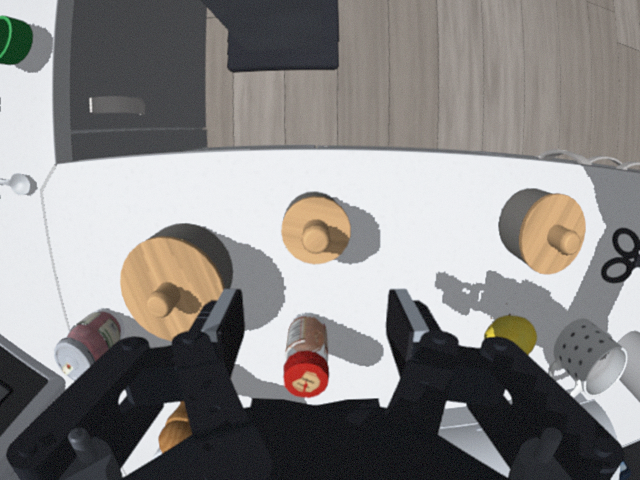

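All three lids sit flat on their pots: small at (315,229), medium at (545,233), large at (175,285). Their disc diameters come out right at the seated heights.

```bash
python3 -c "
from plant import env; print(env.sign_off())"
```

```text
the job is handed in; nothing more can be done
None
```

The job is handed in at about 25 s of the 86 s: each lid is on the pot of its size, contact came at the seated height each time, they look flat in the last wrist view, and no bystander was touched; the sign-off returned no verdict.

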